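# Set up the folding tray on the washroom ledge

## Robot

A 7-joint arm with a two-finger parallel gripper is mounted at the origin on the work surface. World frame = base frame: x ahead of the robot, y to its left, z up, the work surface at z = 0. Lengths are in mm, angles in rad, forces in N, time in s.
With the tool pointing down it reaches from about 425 to 1025 mm from the base axis. Payload 3.6 kg.
Tool frame: the origin (TCP) lies at the very end of the fingers, on their centre line; the grasp point (between the pads) lies 19 mm behind it; z points along the fingers, y is the line along which they close (so a half turn about z gives the same grasp; the last joint's range is limited). The gripper opens to 85 mm and grips with 20 to 120 N. Pads are 22 mm wide; open, the fingers measure 114 mm over their backs; the gripper's body (76 mm by 85 mm) begins 54 mm behind the grasp point. The pads swing forward as they close: fully open they stand 13 mm farther back than shut.
Start: joints at [-1.306, 0.591, 0.048, 1.609, -0.033, 0.943, -0.034], TCP at [253.901, 679.09, 231.302] pointing down, gripper open.
Joint ranges: [-2.69, 2.69], [-0.47, 2.24], [-1.27, 1.36], [0.19, 2.51], [-1.53, 4.68], [0.08, 2.07], [-3.09, 3.09]. Speed limits (rad/s): [2.57, 2.57, 3.14, 3.14, 3.14, 3.14, 3.14].

## Interface

Orientations are given as [roll, pitch, yaw] about the fixed x, y, z axes, in that order (R = Rz(yaw) Ry(pitch) Rx(roll)).
In Python, from workcell import sense, read_camera, finish_job, find_in, pinpoint gives the robot as it stands.
- The arm moves only by the tool send_rows, never from a script. Its argument "moves" is one flat list of numbers, 6 for each row, row after row: the shift along the tool's x, y, z in m, then the turn, a rotation vector about the tool's x, y, z in degrees. In form: [tx, ty, tz, ax, ay, az, tx, ty, tz, ax, ay, az, ...]. A call has 1 to 12 rows; each row is the pose to reach, as a shift and turn from the pose commanded when the call began, along the tool's axes at that moment; what a row does not reach only later rows make up. A row lasts 1/8 s, in which the tool goes at most 62.5 mm and 10.7 degrees, less where a joint would pass 70% of its speed; a pose out of reach is approached as far as the arm can. A call with a gripper value outside its range is refused whole. "hand" is the finger opening in m, from 0 to 0.0854, set as the call begins (left out, the last holds). The fingers move at their own pace and stop on an object; "force" is the grip in N (left out, the last holds). Time passes only in rows, so rows that repeat a pose let the fingers close. It gives the time, the measured TCP pose, the force, the opening and the grip force at its end, in the units of the state.
- sense(): the state, without advancing time (a new reading comes with each control period).
- read_camera(name): name is "scene" or "top"; returns a dict with "img" (420x560x3 uint8, blue, green, red), "vertical_fov" (degrees; the focal length in pixels is half the picture's height over the tangent of half this angle, whatever the lens; pixels are square), "cx", "cy" (the principal point, pixels), "world_to_cam" (4x4, takes a point from world to camera coordinates). Camera axes: x right, y down, z forward; pixel columns grow to the right and rows downward; lengths in mm; the calibration is good to about 2 mm. A picture is of the moment at which its call begins. There is no depth.
- finish_job(): hands the job in; it is judged then, once.
Trained networks look in a picture, given as the dict that the camera call returned (one of the last four; its "shot" number tells which), for a name from the list of things; names that differ only in an ending like _2 or _b are one class to them, and where a whole thing is asked for, a point or a joint stands for the part that bears it (a point fixed in the world has none). Each returns a list of dicts, best first, with "conf" (0 to 1); they miss things now and then, are a little off and sometimes report something else, mostly with a low value. They report only what shows in the picture. A call takes as long as a camera call. They do not tell look-alikes from the thing itself.
- find_in(picture, target): "rect" ([centre column, centre row, width, height] in pixels, round what is visible of it).
- pinpoint(picture, target): "uv" ([column, row] in pixels: a listed point, or the origin of a listed thing).
The state is a dict: "clock": time; "q": joint angles; "qvel": joint speeds; "effort": joint torques, N m; "eef_pos": TCP position; "ee_rot": TCP orientation; "wrist_force": force on the tool from outside, world axes, zero at the start; "torque": the same for the moment, N m; "gripper_width": finger opening in mm; "finger_force": force on a finger pad.
Only numpy, scipy, OpenCV 4.12 (cv2) and the standard library are available. Lean on these libraries where they do the work, as an engineer would, in place of code of your own. Each camera call takes 0.05 s, during which the arm holds its last target. There are 200 camera calls.

## Task

Set up the green folding tray as an open box: swing each of its three slanting hinged panels (left, right and far) up until it stands upright, like the near wall that already stands. Leave the small glass pump bottle beside the tray standing where it is.

Things in the scene. Friction and masses are not known exactly. Their poses are not given: they have to be found in the camera images.
- far_panel_edge (a point): middle of the free edge of the green tray's far (+x) panel. 126 mm wide, 70 mm from hinge to free edge, 4 mm thick (side panels alike). Its x axis points from hinge to free edge, so the hinge is 70 mm back along x, 10 mm above the ledge; y runs along the hinge. It starts slanting up outward, x 25 to 43 deg above level; upright, x points up and a stop ends the swing.
- left_panel_edge (a point): middle of the free edge of the green tray's left (+y) panel. 106 mm wide; axes, sizes and start as for the far panel. All three hinges are stiff (0.03 N m): a panel stays where it is left, and 1 to 2 N swings it. Push its free edge from outside, rising along the edge's arc: a level push binds by friction while the panel is low.
- right_panel_edge (a point): middle of the free edge of the green tray's right (-y) panel. 106 mm wide, else as the others. The tray: green floor 110 x 130 mm, top 10 mm above the ledge, stuck fast on suction feet, turned up to 23 deg; its near wall is fixed upright, 70 mm high. A grey tray lying folded is another one.
- pump_bottle_center (a point): centre, half-way up, of a small clear glass bottle with a white push dispenser head, 48 mm across and 114 mm tall, 160 g, loose, z axis up. It stands beyond one of the two far corners of the tray, left or right, about 0.2 m from the tray's centre; a low white jar 50 mm across, 45 mm tall, stands at the other corner.
There are look-alikes about, which are no part of the job. Of the things that look like the part that bears pump_bottle_center, the middle-sized one is meant.

How it is judged:
By the outcome, as a careful person would: the job done as asked, in the order asked, and still so for the second after the job is handed in, with the robot touching nothing.
It also fails if it takes over 56 s, if anything falls off the work surface, if the arm or the gripper's body presses on something with over 40 N, if the wrist force passes 120 N, or if a joint passes its speed limit or range.

## Working session

There is one attempt and no reset: what is moved stays moved. The work goes in short steps, Python scripts to look and compute and a tool call to move; the robot and the scene stay as the last step left them, time stands still between calls to the robot, and variables do not carry over. Pictures are saved under pics/ and viewed, at most 10 in all, crops included, and the job is handed in when it is done.

Besides the shell and the picture viewer there is one more tool, called after "Emit:" by a JSON object that holds its "fn" and its "kwargs". send_rows: Moves the arm, as the interface text tells. Its arguments: {"type":"object","properties":{"moves":{"type":"array"},"hand":{"type":"number"},"force":{"type":"number"}},"required":["moves"]}

```bash
mkdir -p pics; ls; cat > h.py <<'E'
import numpy as np,cv2
from workcell import *
def cam(n):
    p=read_camera(n); p['f']=210/np.tan(np.radians(p['vertical_fov']/2)) ; return p
def ray(p,uv):
    W=np.array(p['world_to_cam']);R,t=W[:3,:3],W[:3,3]
    d=R.T@np.array([(uv[0]-p['cx'])/p['f'],(uv[1]-p['cy'])/p['f'],1]);return -R.T@t,d
def atz(p,uv,z):
    o,d=ray(p,uv);return o+d*(z-o[2])/d[2]
def proj(p,X):
    W=np.array(p['world_to_cam']);c=W[:3,:3]@np.array(X,float)+W[:3,3]
    return [p['cx']+p['f']*c[0]/c[2],p['cy']+p['f']*c[1]/c[2]]
def tri(rs):
    A=0;b=0
    for o,d in rs:
        d=d/np.linalg.norm(d);M=np.eye(3)-np.outer(d,d);A=A+M;b=b+M@o
    return np.linalg.solve(A,b)
E
python3 - <<'E'
from h import *
for n in ['scene','top']:
    p=cam(n); cv2.imwrite(f'pics/{n}0.png',p['img'])
    print(n,p['f'],p['cx'],p['cy'],np.round(ray(p,(280,210))[0]),np.round(ray(p,(280,210))[1],2))
    for t in ['far_panel_edge','left_panel_edge','right_panel_edge','pump_bottle_center']:
        print(t,[(np.round(r['uv']).tolist(),round(r['conf'],2)) for r in pinpoint(p,t)][:4],[(np.round(r['rect']).tolist(),round(r['conf'],2)) for r in find_in(p,t)][:5])
print(sense())
E
```

```text
pics
scene 524.76582433547 283.5019765504547 210.54652834577695 [ 934. -389.  771.] [-0.37  0.47 -0.8 ]
far_panel_edge [([267.0, 275.0], 0.97)] [([254.0, 268.0, 76.0, 52.0], 0.85)]
left_panel_edge [([281.0, 186.0], 0.66)] [([270.0, 203.0, 61.0, 63.0], 0.81), ([344.0, 236.0, 35.0, 61.0], 0.4)]
right_panel_edge [([155.0, 266.0], 0.9)] [([175.0, 262.0, 67.0, 49.0], 0.71)]
pump_bottle_center [([343.0, 233.0], 0.68), ([371.0, 170.0], 0.61), ([330.0, 291.0], 0.6)] [([375.0, 174.0, 50.0, 84.0], 0.65), ([330.0, 292.0, 27.0, 46.0], 0.64), ([345.0, 238.0, 35.0, 58.0], 0.55)]
top 501.1345873461052 277.2722012324982 204.3094479299119 [572.  58. 879.] [ 0.02 -0.04 -1.  ]
far_panel_edge [([341.0, 171.0], 0.68)] [([336.0, 193.0, 87.0, 54.0], 0.73)]
left_panel_edge [([248.0, 224.0], 0.68)] [([264.0, 228.0, 49.0, 70.0], 0.65)]
right_panel_edge [([397.0, 260.0], 0.66)] [([378.0, 254.0, 55.0, 66.0], 0.86)]
pump_bottle_center [([188.0, 148.0], 0.86), ([320.0, 113.0], 0.69), ([261.0, 134.0], 0.62)] [([263.0, 131.0, 35.0, 36.0], 0.84), ([190.0, 144.0, 50.0, 57.0], 0.83), ([321.0, 114.0, 24.0, 25.0], 0.71), ([380.0, 256.0, 52.0, 67.0], 0.54)]
{'clock': 0.9, 'q': array([-1.30648195,  0.59115744,  0.04841316,  1.60850813, -0.03329147,
        0.94272535, -0.03366507]), 'qvel': array([ 2.43090515e-03, -1.46583072e-04,  1.18934469e-03, -7.24612379e-04,
       -4.58682495e-04,  3.35938080e-05,  1.64576046e-03]), 'effort': array([ 6.97467112e-05, -5.48631942e+01,  1.54595800e+00, -1.98542351e+01,
        9.31408256e-03,  1.17587002e-03, -7.99082102e-06]), 'eef_pos': array([253.92012581, 679.07319256, 231.33046741]), 'ee_rot': array([3.14158298e+00, 3.75200642e-05, 2.78384010e+00]), 'wrist_force': array([ 0.22230889, -0.23237624, -0.82260674]), 'torque': array([0.02436939, 0.05153107, 0.0187763 ]), 'finger_force': 0.0, 'gripper_width': 85.47454187159394}
```

View pics/scene0.png

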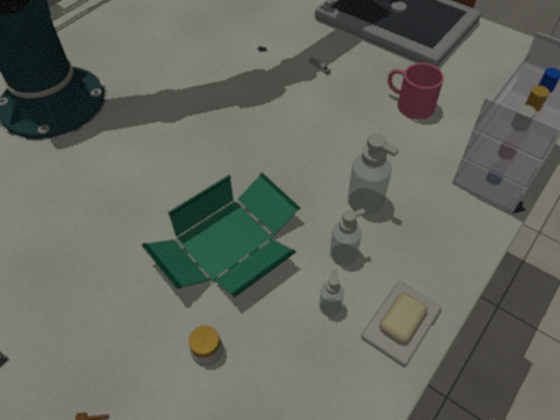

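View pics/top0.png

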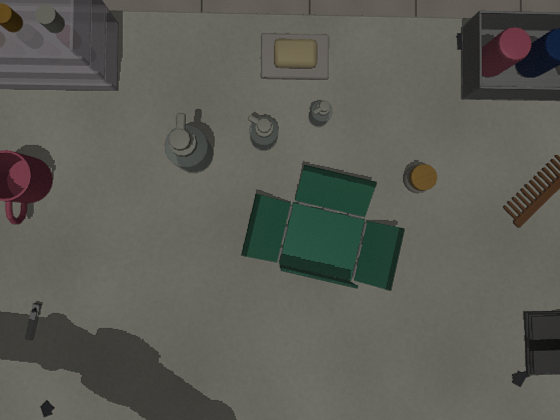

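The top view shows the green tray with its floor at about (323,236). The far edge is near (340,172), the left edge near (250,225) and the right edge near (397,260). There are three pump bottles: large (188,146), middle (262,132) and small (320,113), and the jar is at (421,177). The pump bottle is the middle-sized one at (262,132), by the tray's far-left corner, and I must not touch it. The grey tray at (540,345) is the other one.

```bash
cat > fit.py <<'E'
from h import *
from scipy.optimize import least_squares
def model(v):
    x,y,w,af,al,ar=v;ex=np.array([np.cos(w),np.sin(w),0]);ey=np.array([-np.sin(w),np.cos(w),0]);c=np.array([x,y,10.]);ez=np.array([0,0,1.])
    P=lambda e,d,a:c+e*(d+70*np.cos(a))+ez*70*np.sin(a)
    return dict(far_panel_edge=P(ex,55,af),left_panel_edge=P(ey,65,al),right_panel_edge=P(-ey,65,ar)),ex,ey,c
if __name__=='__main__':
    ps=[cam('scene'),cam('top')];obs=[]
    for p in ps:
        for t in ['far_panel_edge','left_panel_edge','right_panel_edge']:
            r=pinpoint(p,t)
            if r: obs.append((p,t,np.array(r[0]['uv'])))
    def res(v):
        m=model(v)[0];return np.concatenate([np.array(proj(p,m[t]))-uv for p,t,uv in obs])
    s=least_squares(res,[530,-20,-.26,.6,.6,.6],loss='soft_l1',x_scale=[10,10,.1,.1,.1,.1]);v=s.x
    print('c',v[:2].round(1),'deg',np.degrees(v[2:]).round(1));print(res(v).round(1))
    m,ex,ey,c=model(v)
    for t in m: print(t,m[t].round(1))
    for k,(rects,h) in dict(mid=(((345,238),(262,132)),0),small=(((330,292),(321,114)),0),jar=(((205,342),(421,177)),0)).items():
        X=tri([ray(ps[0],rects[0]),ray(ps[1],rects[1])]);print(k,X.round(),'tray',[round((X-c)@ex),round((X-c)@ey)])
    im=cv2.resize(ps[1]['img'][90:310,140:450],None,fx=2.5,fy=2.5)
    def pl(X): return tuple(int(round(q*2.5)) for q in np.array(proj(ps[1],X))-[140,90])
    for t,e,h in [('far_panel_edge',ey,63),('left_panel_edge',ex,53),('right_panel_edge',ex,53)]:
        cv2.line(im,pl(m[t]-e*h),pl(m[t]+e*h),(0,0,255),1)
    fl=[pl(c+ex*a*55+ey*b*65) for a,b in [(1,1),(1,-1),(-1,-1),(-1,1)]]
    cv2.polylines(im,[np.array(fl)],True,(0,255,255),1)
    cv2.imwrite('pics/fit.png',im)
E
python3 fit.py
```

```text
c [539.5 -47.2] deg [-13.9  28.2  23.3  30.8]
[ 0.1 -0.5  0.7  0.8 -1.3 -0.1 -0.4 -2.9  2.   1.2 -0.9  0.1]
far_panel_edge [652.8 -75.2  43.1]
left_panel_edge [570.5  78.3  37.7]
right_panel_edge [ 509.4 -168.7   45.8]
mid [720.  55.  48.] tray [151, 143]
small [754. -42.  45.] tray [207, 56]
jar [ 650. -216.   33.] tray [148, -137]
```

View pics/fit.png

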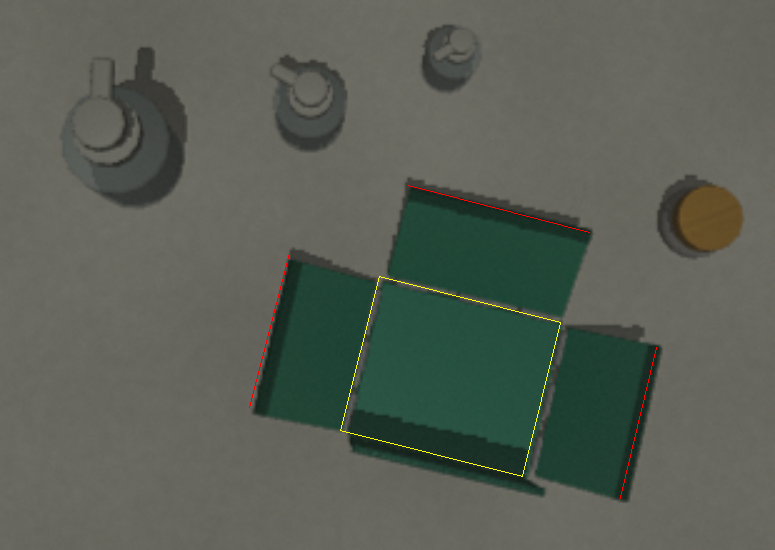

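The fit agrees with the picture to within about 3 mm. I'll start with the left panel and move to a point above and outside its edge.

```bash
cat > go.py <<'E'
import sys
from h import *
from scipy.spatial.transform import Rotation as Ro
c=np.array([539.5,-47.2,0]);w=np.radians(-14)
T=Ro.from_euler('z',w)
if __name__=='__main__':
    s=sense();R=Ro.from_euler('xyz',s['ee_rot']);X=s['eef_pos']
    print('t',s['clock'],'tray',T.inv().apply(X-c).round(1),'F',T.inv().apply(s['wrist_force']).round(1),'w',round(s['gripper_width']))
    G=Ro.from_euler('xyz',[np.pi,0,np.pi+w])
    print('rot',np.degrees((R.inv()*G).as_rotvec()).round(2))
    for a in sys.argv[1:]:
        P=np.array(eval(a),float);print(a,'tool shift',(R.inv().apply(T.apply(P)+c-X)/1000).round(4))
E
python3 go.py "[-10,165,200]" "[-10,165,22]"
```

```text
t 1.3 tray [-452.8  635.6  231.3] F [ 0.4  0.3 -0.1] w 85
rot [-0.   0.  -6.5]
[-10,165,200] tool shift [-0.4932 -0.4175  0.0313]
[-10,165,22] tool shift [-0.4932 -0.4175  0.2093]
```

Emit:
{"fn": "send_rows", "kwargs": {"moves": [-0.041, -0.035, 0, 0, 0, -0.5, -0.082, -0.07, 0, 0, 0, -1, -0.123, -0.105, 0, 0, 0, -2, -0.164, -0.14, 0, 0, 0, -2.5, -0.206, -0.174, 0, 0, 0, -3, -0.247, -0.209, 0, 0, 0, -4, -0.288, -0.244, 0.005, 0, 0, -4.5, -0.33, -0.279, 0.01, 0, 0, -5, -0.371, -0.314, 0.015, 0, 0, -5.5, -0.412, -0.348, 0.02, 0, 0, -6, -0.453, -0.383, 0.025, 0, 0, -6.5, -0.493, -0.418, 0.031, 0, 0, -6.5], "hand": 0}}

```text
clock: 2.8
eef_pos: [570.4, 113.5, 200.5]
ee_rot: [3.141, 0.001, 2.897]
wrist_force: [0.8, -0.2, 0.3]
gripper_width: 0.3
finger_force: 0.0
```

```bash
python3 go.py "[-10,165,200]" "[-10,165,24]"
```

```text
t 2.8 tray [ -8.8 163.4 200.5] F [ 0.8 -0.   0.3] w 0
rot [0.04 0.06 0.01]
[-10,165,200] tool shift [0.0012 0.0016 0.0005]
[-10,165,24] tool shift [0.0013 0.0015 0.1765]
```

Emit:
{"fn": "send_rows", "kwargs": {"moves": [0, 0.002, 0.05, 0, 0, 0, 0, 0.002, 0.1, 0, 0, 0, 0, 0.002, 0.15, 0, 0, 0, 0, 0.002, 0.176, 0, 0, 0, 0, 0.002, 0.176, 0, 0, 0]}}

```text
clock: 3.42
eef_pos: [568.5, 116.6, 22.5]
ee_rot: [-3.14, -0.004, 2.897]
wrist_force: [0.1, 0.8, -0.0]
gripper_width: 0.1
finger_force: 0.0
```

```bash
python3 go.py;  python3 - <<'E'
from math import *
for a in [20,25,30,36,42,48,54,60,66,72,78,84,90]: print(a, round(65+70*cos(radians(a))+15-165), -round(70*sin(radians(a))-28))
E
```

```text
t 3.425 tray [-11.5 165.9  22.5] F [-0.1  0.8 -0. ] w 0
rot [-0.11 -0.2   0.01]
20 -19 4
25 -22 -2
30 -24 -7
36 -28 -13
42 -33 -19
48 -38 -24
54 -44 -29
60 -50 -33
66 -57 -36
72 -63 -39
78 -70 -40
84 -78 -42
90 -85 -42
```

Emit:
{"fn": "send_rows", "kwargs": {"moves": [0, -0.01, 0, 0, 0, 0, 0, -0.018, -0.001, 0, 0, 0, 0, -0.022, -0.004, 0, 0, 0, 0, -0.025, -0.008, 0, 0, 0, 0, -0.029, -0.014, 0, 0, 0, 0, -0.034, -0.02, 0, 0, 0, 0, -0.04, -0.026, 0, 0, 0, 0, -0.047, -0.031, 0, 0, 0, 0, -0.055, -0.036, 0, 0, 0, 0, -0.063, -0.039, 0, 0, 0, 0, -0.071, -0.041, 0, 0, 0, 0, -0.078, -0.042, 0, 0, 0]}}

```text
clock: 4.92
eef_pos: [550.7, 40.5, 66.4]
ee_rot: [-3.141, -0.0, 2.897]
wrist_force: [-0.9, -0.6, 0.9]
gripper_width: -0.1
finger_force: 0.0
```

```bash
python3 go.py; python3 - <<'E'
from h import *
a=cam('scene')['img'][150:320,120:400];b=cam('top')['img'][100:310,180:450]
cv2.imwrite('pics/l1.png',np.hstack([cv2.resize(a,(400,300)),cv2.resize(b,(400,300))]))
E
```

```text
t 4.925 tray [-10.3  87.8  66.4] F [-0.7 -0.8  0.9] w 0
rot [-0.01 -0.   -0.02]
```

View pics/l1.png

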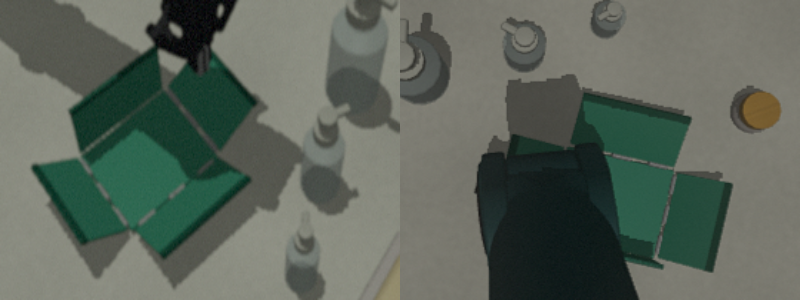

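The left panel has come up but isn't upright yet; the finger must be thinner than I assumed. I'll keep pushing inward until the force shows it has reached the stop.

Emit:
{"fn": "send_rows", "kwargs": {"moves": [0, -0.003, -0.001, 0, 0, 0, 0, -0.006, -0.002, 0, 0, 0, 0, -0.008, -0.002, 0, 0, 0, 0, -0.008, -0.002, 0, 0, 0]}}

```text
clock: 5.52
eef_pos: [548.9, 33.3, 68.3]
ee_rot: [-3.142, -0.0, 2.897]
wrist_force: [1.1, -0.7, -0.9]
gripper_width: 0.4
finger_force: 0.0
```

```bash
python3 go.py; python3 - <<'E'
from h import *
p=cam('scene');r=pinpoint(p,'left_panel_edge');print([(x['uv'],x['conf']) for x in r])
from fit import model
for a in [23,40,50,60,70,80,90]: print(a,np.round(proj(p,model([539.5,-47.2,np.radians(-14),.5,np.radians(a),.5])[0]['left_panel_edge'])))
E
```

```text
t 5.525 tray [-10.3  80.4  68.3] F [ 1.2 -0.4 -0.9] w 0
rot [-0.   -0.   -0.01]
[([281.6, 188.6], 0.75)]
23 [282. 191.]
40 [277. 188.]
50 [273. 187.]
60 [268. 187.]
70 [263. 189.]
80 [257. 191.]
90 [252. 194.]
```

The network puts the left edge at (282,189), which means it hasn't moved. The finger backs are thin at the tip, so the tip passed over the edge. I'll go back out, go lower and repeat with a tighter arc.

Emit:
{"fn": "send_rows", "kwargs": {"moves": [0, 0.035, 0, 0, 0, 0, 0, 0.075, 0, 0, 0, 0, 0, 0.08, 0.035, 0, 0, 0, 0, 0.08, 0.058, 0, 0, 0, 0, 0.08, 0.058, 0, 0, 0]}}

```text
clock: 6.25
eef_pos: [566.9, 111.1, 8.8]
ee_rot: [-3.14, -0.003, 2.898]
wrist_force: [0.4, 0.5, 0.5]
gripper_width: 0.0
finger_force: 0.0
```

```bash
python3 go.py;  python3 - <<'E'
from math import *
for a in [23,25,30,35,40,45,50,56,62,68,74,80,85,90]: print(a, round(65+70*cos(radians(a))+6), round(10+70*sin(radians(a))-18))
E
```

```text
t 6.25 tray [-11.7 160.2   8.8] F [0.3 0.6 0.5] w 0
rot [-0.1  -0.19  0.04]
23 135 19
25 134 22
30 132 27
35 128 32
40 125 37
45 120 41
50 116 46
56 110 50
62 104 54
68 97 57
74 90 59
80 83 61
85 77 62
90 71 62
```

Emit:
{"fn": "send_rows", "kwargs": {"moves": [0, -0.012, 0, 0, 0, 0, 0, -0.018, -0.001, 0, 0, 0, 0, -0.023, -0.005, 0, 0, 0, 0, -0.027, -0.01, 0, 0, 0, 0, -0.03, -0.015, 0, 0, 0, 0, -0.034, -0.021, 0, 0, 0, 0, -0.039, -0.027, 0, 0, 0, 0, -0.045, -0.033, 0, 0, 0, 0, -0.052, -0.038, 0, 0, 0, 0, -0.06, -0.042, 0, 0, 0, 0, -0.067, -0.046, 0, 0, 0, 0, -0.072, -0.048, 0, 0, 0]}}

```text
clock: 7.75
eef_pos: [550.6, 40.4, 58.5]
ee_rot: [-3.141, -0.0, 2.897]
wrist_force: [-0.8, 0.6, -0.4]
gripper_width: 0.1
finger_force: 0.2
```

```bash
python3 go.py; python3 - <<'E'
from h import *
p=cam('scene');r=pinpoint(p,'left_panel_edge');print([(x['uv'],x['conf']) for x in r])
a=p['img'][150:320,120:400];cv2.imwrite('pics/l2.png',cv2.resize(a,(560,340)))
E
```

```text
t 7.75 tray [-10.4  87.7  58.5] F [-0.9  0.4 -0.4] w 0
rot [-0.02 -0.01 -0.03]
[]
```

View pics/l2.png

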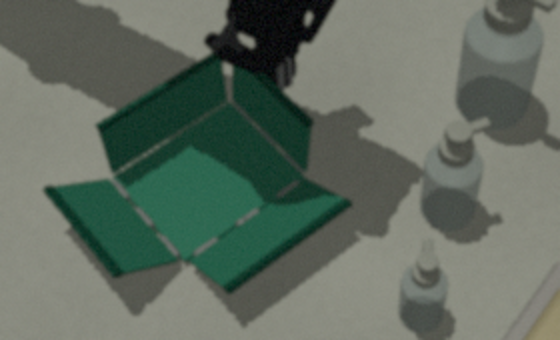

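The left panel has swung nearly upright. I'll push the last few millimetres in small steps.

Emit:
{"fn": "send_rows", "kwargs": {"moves": [0, -0.002, -0.001, 0, 0, 0, 0, -0.004, -0.001, 0, 0, 0, 0, -0.006, -0.001, 0, 0, 0, 0, -0.007, -0.001, 0, 0, 0]}}

```text
clock: 8.35
eef_pos: [549.3, 34.4, 59.3]
ee_rot: [3.142, 0.0, 2.897]
wrist_force: [-0.0, 0.3, 0.1]
gripper_width: 0.1
finger_force: 0.2
```

Emit:
{"fn": "send_rows", "kwargs": {"moves": [0, -0.001, 0, 0, 0, 0, 0, -0.002, 0, 0, 0, 0, 0, -0.003, 0, 0, 0, 0]}}

```text
clock: 8.72
eef_pos: [549.0, 33.1, 59.4]
ee_rot: [3.14, 0.001, 2.899]
wrist_force: [1.3, 6.2, 0.2]
gripper_width: -0.3
finger_force: 2.7
```

It reached the stop, with a 6 N reaction. Next I'll back off, rise and go beyond the far panel, keeping to the right side away from the bottles.

Emit:
{"fn": "send_rows", "kwargs": {"moves": [0, 0.015, 0, 0, 0, 0, 0, 0.025, -0.03, 0, 0, 0, 0, 0.025, -0.085, 0, 0, 0, -0.03, -0.01, -0.09, 0, 0, 0, -0.075, -0.04, -0.09, 0, 0, 0, -0.12, -0.07, -0.09, 0, 0, 0, -0.156, -0.1, -0.09, 0, 0, 0, -0.156, -0.1, -0.06, 0, 0, 0, -0.156, -0.1, -0.01, 0, 0, 0, -0.156, -0.1, 0.03, 0, 0, 0, -0.156, -0.1, 0.044, 0, 0, 0, -0.156, -0.1, 0.044, 0, 0, 0]}}

```text
clock: 10.22
eef_pos: [675.2, -103.2, 14.7]
ee_rot: [-3.141, -0.002, 2.897]
wrist_force: [0.6, -0.0, 0.8]
gripper_width: 0.3
finger_force: 0.0
```

```bash
python3 go.py "[134,-20,14]"; python3 - <<'E'
from h import *
p=cam('scene')
for t in ['left_panel_edge','far_panel_edge','right_panel_edge']:
  r=pinpoint(p,t);print(t,[(x['uv'],x['conf']) for x in r])
a=p['img'][150:320,120:400];cv2.imwrite('pics/f1.png',cv2.resize(a,(560,340)))
E
```

```text
t 10.225 tray [145.2 -21.5  14.7] F [0.6 0.1 0.8] w 0
rot [-0.04 -0.1   0.01]
[134,-20,14] tool shift [0.0112 0.0015 0.0007]
left_panel_edge []
far_panel_edge []
right_panel_edge [([157.2, 264.3], 0.92)]
```

View pics/f1.png

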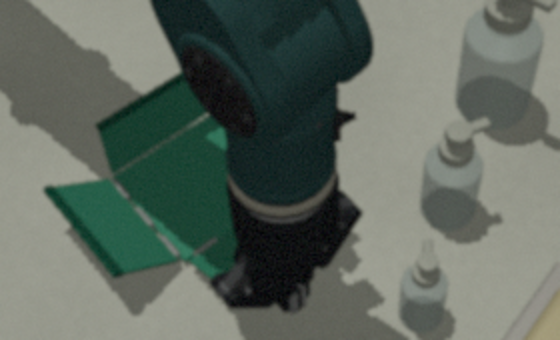

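The picture shows the tool beyond the far panel with all the bottles clear. Now I'll swing the far panel up.

Emit:
{"fn": "send_rows", "kwargs": {"moves": [0.013, 0, 0, 0, 0, 0, 0.018, 0, -0.004, 0, 0, 0, 0.021, 0, -0.009, 0, 0, 0, 0.024, 0, -0.015, 0, 0, 0, 0.028, 0, -0.02, 0, 0, 0, 0.033, 0, -0.026, 0, 0, 0, 0.039, 0, -0.031, 0, 0, 0, 0.046, 0, -0.036, 0, 0, 0, 0.053, 0, -0.04, 0, 0, 0, 0.059, 0, -0.042, 0, 0, 0, 0.064, 0, -0.044, 0, 0, 0, 0.067, 0, -0.045, 0, 0, 0]}}

```text
clock: 11.92
eef_pos: [610.3, -87.0, 60.4]
ee_rot: [-3.142, -0.0, 2.897]
wrist_force: [0.6, 0.3, -0.5]
gripper_width: 0.0
finger_force: 0.2
```

Emit:
{"fn": "send_rows", "kwargs": {"moves": [0.002, 0, -0.001, 0, 0, 0, 0.004, 0, -0.001, 0, 0, 0, 0.005, 0, -0.001, 0, 0, 0]}}

```text
clock: 12.3
eef_pos: [605.9, -85.9, 61.4]
ee_rot: [-3.142, 0.0, 2.897]
wrist_force: [0.4, -0.5, 0.8]
gripper_width: 0.1
finger_force: 0.2
```

```bash
python3 go.py
```

```text
t 12.3 tray [ 73.8 -21.5  61.4] F [ 0.5 -0.4  0.8] w 0
rot [-0.    0.01 -0.  ]
```

Emit:
{"fn": "send_rows", "kwargs": {"moves": [0.002, 0, 0, 0, 0, 0, 0.004, 0, 0, 0, 0, 0, 0.005, 0, 0, 0, 0, 0]}}

```text
clock: 12.68
eef_pos: [603.4, -85.2, 61.5]
ee_rot: [3.141, 0.005, 2.897]
wrist_force: [5.6, -1.7, -4.4]
gripper_width: 0.1
finger_force: 3.0
```

Emit:
{"fn": "send_rows", "kwargs": {"moves": [0.001, 0, 0, 0, 0, 0, 0.003, 0, 0, 0, 0, 0, 0.003, 0, 0, 0, 0, 0]}}

```text
clock: 13.05
eef_pos: [603.3, -85.0, 61.8]
ee_rot: [3.141, 0.011, 2.897]
wrist_force: [8.9, -1.9, -6.9]
gripper_width: 0.4
finger_force: 4.4
```

```bash
python3 go.py; python3 - <<'E'
from h import *
a=cam('scene')['img'][150:320,120:400];b=cam('top')['img'][100:310,180:450]
cv2.imwrite('pics/f2.png',np.hstack([cv2.resize(a,(400,300)),cv2.resize(b,(400,300))]))
E
```

```text
t 13.05 tray [ 71.1 -21.3  61.8] F [ 9.1  0.3 -6.9] w 0
rot [ 0.05  0.62 -0.01]
```

View pics/f2.png

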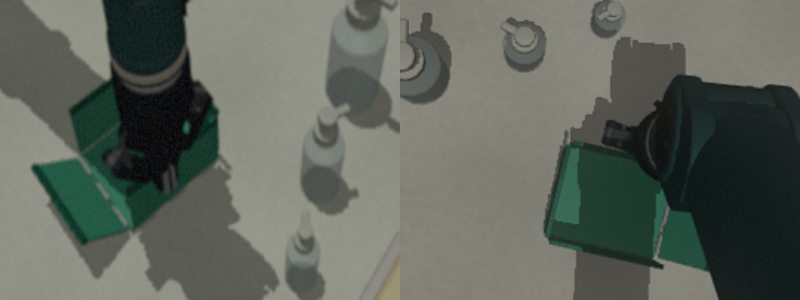

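The far panel is at its stop, with a 9 N reaction. Next is the right panel.

Emit:
{"fn": "send_rows", "kwargs": {"moves": [-0.015, 0, 0, 0, 0, 0, -0.025, 0, -0.03, 0, 0, 0, -0.025, 0, -0.085, 0, 0, 0, 0, -0.03, -0.09, 0, 0, 0, 0.03, -0.065, -0.09, 0, 0, 0, 0.06, -0.105, -0.09, 0, 0, 0, 0.076, -0.139, -0.085, 0, 0, 0, 0.076, -0.139, -0.05, 0, 0, 0, 0.076, -0.139, -0.005, 0, 0, 0, 0.076, -0.139, 0.035, 0, 0, 0, 0.076, -0.139, 0.048, 0, 0, 0, 0.076, -0.139, 0.048, 0, 0, 0]}}

```text
clock: 14.65
eef_pos: [490.0, -200.1, 12.9]
ee_rot: [3.141, -0.003, 2.897]
wrist_force: [-0.1, 0.4, 0.5]
gripper_width: -0.0
finger_force: 0.0
```

```bash
python3 go.py
```

```text
t 14.65 tray [ -11.  -160.3   12.9] F [-0.2  0.4  0.5] w 0
rot [ 0.02 -0.14  0.  ]
```

Emit:
{"fn": "send_rows", "kwargs": {"moves": [0, 0.014, 0, 0, 0, 0, 0, 0.02, -0.002, 0, 0, 0, 0, 0.025, -0.006, 0, 0, 0, 0, 0.029, -0.012, 0, 0, 0, 0, 0.033, -0.018, 0, 0, 0, 0, 0.038, -0.024, 0, 0, 0, 0, 0.044, -0.03, 0, 0, 0, 0, 0.051, -0.035, 0, 0, 0, 0, 0.059, -0.039, 0, 0, 0, 0, 0.066, -0.042, 0, 0, 0, 0, 0.071, -0.044, 0, 0, 0, 0, 0.074, -0.045, 0, 0, 0]}}

```text
clock: 16.15
eef_pos: [508.7, -128.3, 58.4]
ee_rot: [-3.142, -0.0, 2.898]
wrist_force: [-0.7, -0.7, -0.8]
gripper_width: 0.1
finger_force: 0.2
```

Emit:
{"fn": "send_rows", "kwargs": {"moves": [0, 0.002, -0.001, 0, 0, 0, 0, 0.004, -0.001, 0, 0, 0, 0, 0.005, -0.001, 0, 0, 0]}}

```text
clock: 16.52
eef_pos: [508.9, -126.7, 59.3]
ee_rot: [-3.139, -0.0, 2.895]
wrist_force: [-1.7, -7.0, -0.0]
gripper_width: 0.0
finger_force: 3.8
```

```bash
python3 go.py
```

```text
t 16.525 tray [-10.4 -84.6  59.3] F [ 0.  -7.2 -0. ] w 0
rot [-0.18 -0.01 -0.15]
```

Emit:
{"fn": "send_rows", "kwargs": {"moves": [0, 0.002, 0, 0, 0, 0, 0, 0.003, 0, 0, 0, 0]}}

```text
clock: 16.77
eef_pos: [508.9, -126.5, 59.3]
ee_rot: [-3.136, -0.0, 2.892]
wrist_force: [-2.2, -12.0, 0.2]
gripper_width: 0.1
finger_force: 6.2
```

Emit:
{"fn": "send_rows", "kwargs": {"moves": [0, -0.02, 0, 0, 0, 0, 0, -0.04, -0.03, 0, 0, 0, 0, -0.06, -0.085, 0, 0, 0, 0, -0.12, -0.12, 0, 0, 0, 0, -0.18, -0.13, 0, 0, 0, 0, -0.24, -0.13, 0, 0, 0, 0, -0.3, -0.13, 0, 0, 0, 0, -0.3, -0.13, 0, 0, 0]}}

```text
clock: 17.77
eef_pos: [434.6, -418.8, 189.7]
ee_rot: [-3.137, 0.001, 2.886]
wrist_force: [-1.1, 1.0, -0.7]
gripper_width: 0.3
finger_force: 0.0
```

```bash
python3 go.py; python3 - <<'E'
from h import *
p=cam('scene');q=cam('top')
a=p['img'][130:330,120:400];b=q['img'][90:300,180:460]
cv2.imwrite('pics/end.png',np.hstack([cv2.resize(a,(400,286)),cv2.resize(b,(400,286))]))
from fit import model
X={}
for t in ['left_panel_edge','far_panel_edge','right_panel_edge','pump_bottle_center']:
  rs=[]
  for c in (p,q):
    r=pinpoint(c,t);print(t,[(np.round(x['uv']).tolist(),round(x['conf'],2)) for x in r]);
    if r: rs.append(ray(c,r[0]['uv']))
  if len(rs)==2 and t[0]!='p': print(tri(rs).round(), model([539.5,-48.5,np.radians(-14)]+[np.pi/2]*3)[0][t].round())
E
```

```text
t 17.775 tray [ -11.8 -386.   189.7] F [-1.3  0.7 -0.7] w 0
rot [-0.24  0.05 -0.62]
left_panel_edge [([254.0, 191.0], 0.96)]
left_panel_edge [([283.0, 230.0], 0.89)]
[557.  20.  86.] [555.  15.  80.]
far_panel_edge [([240.0, 236.0], 0.7)]
far_panel_edge [([336.0, 209.0], 0.92)]
[594. -63.  80.] [593. -62.  80.]
right_panel_edge []
right_panel_edge [([366.0, 252.0], 0.78)]
pump_bottle_center [([373.0, 171.0], 0.82), ([329.0, 290.0], 0.76), ([346.0, 236.0], 0.75)]
pump_bottle_center [([260.0, 132.0], 0.89), ([322.0, 114.0], 0.62), ([186.0, 149.0], 0.55)]
```

View pics/end.png

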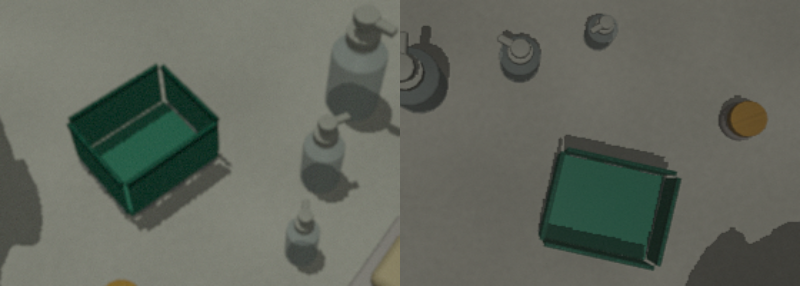

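The picture shows a closed box with all four walls upright and corners meeting. The bottles and the jar haven't moved, and the gripper is clear.

```bash
python3 -c "
from workcell import *
print(finish_job())"
```

```text
the job is handed in; nothing more can be done
None
```

The green tray now stands as an open box with its left, far and right panels pushed up to their stops, the pump bottle stayed where it was, and the job was handed in at about 18 s.

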